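# Load the reagent drawer and lock it with the square key

## Robot

A 6-joint arm with a two-finger parallel gripper is mounted at the origin on the work surface. World frame = base frame: x ahead of the robot, y to its left, z up, the work surface at z = 0. Lengths are in m, angles in rad, forces in N, time in s.
With the tool pointing down it reaches from about 0.3 to 0.825 m from the base axis. Payload 5.4 kg.
Tool frame: the origin (TCP) lies at the very end of the fingers, on their centre line; the grasp point (between the pads) lies 19 mm behind it; z points along the fingers, x is the direction in which the jaws open and shut, and the axes are right-handed (so a half turn about z gives the same grasp; the last joint's range is limited). The gripper opens to 92 mm and grips with 3 to 60 N. Pads are 20 mm wide; open, the fingers measure 128 mm over their backs; the gripper's body (75 mm by 189 mm) begins 69 mm behind the grasp point.
Start: joints at [-0.21, 0.158, 1.597, -0, 1.386, -0.21], TCP at [0.575, -0, 0.215] pointing down, gripper open.
Joint ranges: [-2.91, 2.91], [-0.94, 2.29], [0.18, 2.7], [-1.29, 4.43], [0.17, 2.64], [-3, 3]. Speed limits (rad/s): [2.57, 2.57, 3.14, 3.14, 3.14, 3.14].

## Interface

Orientations are given as a rotation vector (axis times angle).
In Python, from workcell import bot gives the robot as it stands. Calls block until the motion is done:
- bot.goto(position, orientation): joint-space move of the TCP to a pose.
- bot.line_to(position, rot=None, max_speed=0.15): straight line of the TCP; rot=None keeps the orientation; max_speed is the mean speed in m/s.
- bot.set_joints(angles): joint-space move.
- bot.set_gripper(opening, newtons=None): opening from 0.0 (shut) to 1.0 (fully open); newtons is the grip in N (None keeps the last); returns when the fingers have stopped.
- bot.hold(seconds).
- bot.inverse_kinematics(position, orientation): joint angles nearest the present ones, or None.
- bot.read_camera(name): name is "scene" or "side" or "wrist"; returns a dict with "pixels" (420x560x3 uint8, blue, green, red), "fx", "fy", "cx", "cy" (pixels), "R" (3x3) and "t" (3): a world point X has camera coordinates R X + t. Camera axes: x right, y down, z forward; pixel columns grow to the right and rows downward; lengths in m; the calibration is good to about 2 mm. A picture is of the moment at which its call begins. There is no depth.
A pose or a line that the arm cannot do raises bot.MotionError and nothing moves.
- bot.job_done(): hands the job in, once; it reports no verdict.
Readings, each from a call of its own:
- bot.current_clock(): time.
- bot.current_joints(): joint angles.
- bot.current_joint_vel(): joint speeds.
- bot.current_effort(): joint torques, N m.
- bot.current_ee_pos(): TCP position.
- bot.current_tool_rot(): TCP orientation.
- bot.current_contact_force(): force on the tool from outside, world axes, zero at the start.
- bot.current_ft_torque(): the same for the moment, N m.
- bot.current_opening(): opening from 0.0 (shut) to 1.0 (fully open).
Only numpy, scipy, OpenCV 4.12 (cv2) and the standard library are available. Lean on these libraries where they do the work, as an engineer would, in place of code of your own. Each camera call takes 0.05 s, during which the arm holds its last target. There are 200 camera calls.

## Task

Load every reagent jar on the bench into the open drawer of the analyser module, one upright in each pocket (any pockets), then push the drawer fully home past its detent. Then take the T-handled square key from its stand, seat its tip in the square recess of the locking knob on the module's deck, turn the knob clockwise to its stop with it, and put the key back upright in its stand. Leave the beaker, the tip box and the tube rack where they are.

Things in the scene. Friction and masses are not known exactly. Their poses are not given: they have to be found in the camera images.
- unit: Fixed low ivory reagent module on the bench: 260 x 304 mm, flat deck 82 mm high; a 130 mm high ridge with a small screen along the deck's back starts 90 mm (along +x) from the origin. Origin at bench level; +x points to the module's back, its drawer comes out towards -x. The deck's front edge is at x = -100 mm. Its sides are at y = +-152 mm. Placed and turned a little differently each time.
- drawer (a joint): Travel (m) of the module's drawer: 0 = fully home, about 0.125 to 0.15 at the start, 0.16 at most. Sliding friction 1.5 N; about 11 mm before home it meets a sprung detent, takes about 4 N to push over it (5 mm further on), and is then held home by it. The drawer tray is 272 mm wide; its mint green front panel is 290 mm wide, 8 mm thick, its underside 6 mm and its top edge 70 mm above the bench.
- drawer_front (a point): Middle of the outer face of the drawer's front panel, 45 mm above the bench; moves with the drawer. Axes as the module's (+x = the way to push it shut).
- nest0 (a point): Centre of the floor of pocket 0 in the drawer (10 mm above the bench); moves with the drawer. Four pockets, 46 mm square and 22 mm deep, stand in one row along the module's y, 68 mm apart, 50 mm behind the front face. Axes as the module's.
- nest1 (a point): Centre of the floor of pocket 1 in the drawer (10 mm above the bench); moves with the drawer. Four pockets, 46 mm square and 22 mm deep, stand in one row along the module's y, 68 mm apart, 50 mm behind the front face. Axes as the module's.
- nest2 (a point): Centre of the floor of pocket 2 in the drawer (10 mm above the bench); moves with the drawer. Four pockets, 46 mm square and 22 mm deep, stand in one row along the module's y, 68 mm apart, 50 mm behind the front face. Axes as the module's.
- nest3 (a point): Centre of the floor of pocket 3 in the drawer (10 mm above the bench); moves with the drawer. Four pockets, 46 mm square and 22 mm deep, stand in one row along the module's y, 68 mm apart, 50 mm behind the front face. Axes as the module's.
- knob (a joint): Angle (rad) of the locking knob on the deck: grows clockwise seen from above, starts at 0 to 0.15, its stop (locked) is at 1.25. Friction 0.06 N m; stays where left.
- knob_recess (a point): Centre of the floor of the square recess in the black locking knob (a round knob 52 mm across with a pointer rib along its own x, axis upright); the recess is 14.5 mm square with chamfered edge, 24 mm deep, open upward; its floor is 82 mm and the knob's top 106 mm above the bench. Turns with the knob; the recess's sides are parallel to its x and y.
- key: Loose T-handled key, 94 mm long, 140 g. Origin: centre of its tip's end face; z runs up the shaft. Square steel tip 12.5 mm wide and 28 mm long (sides along its x and y), then a round collar 34 mm across and 6 mm thick, a shaft 14 mm thick up to 74 mm, and a black cross bar 66 mm (along x) x 20 (y) x 20 mm (z, 74 to 94 mm from the tip's end). Starts upright in its stand, its bar turned any way. Seated in the knob, its tip's end stands on the recess floor.
- stand: Fixed round grey key stand on the bench, 50 mm across, 40 mm high, with a round well 22 mm wide, 34 mm deep, open upward; on a flat 80 mm square foot. The key's tip hangs in the well, the collar rests on the stand's top (tip's end then 12 mm above the bench). Origin: centre of the underside.
- jar0: Reagent jar: upright cylinder 42 mm across, 54 mm high, white with a grey cap of the same width, 70 g. Origin: centre of the underside. Two to four such jars stand on the bench to the robot's left; the others are absent (None).
- jar1: Reagent jar: upright cylinder 42 mm across, 54 mm high, white with a grey cap of the same width, 70 g. Origin: centre of the underside. Two to four such jars stand on the bench to the robot's left; the others are absent (None).
- jar2: Reagent jar: upright cylinder 42 mm across, 54 mm high, white with a grey cap of the same width, 70 g. Origin: centre of the underside. Two to four such jars stand on the bench to the robot's left; the others are absent (None).
- jar3: Reagent jar: upright cylinder 42 mm across, 54 mm high, white with a grey cap of the same width, 70 g. Origin: centre of the underside. Two to four such jars stand on the bench to the robot's left; the others are absent (None).
- beaker: Bystander: glass beaker 70 mm across, 90 mm high, origin centre of the underside.
- tipbox: Bystander: clear tip box 90 x 120 mm, 60 mm high, origin centre of the underside.
- rack: Bystander: low tube rack 70 x 160 mm, 65 mm high, origin centre of the underside.
Not all that is in view belongs to the job. Leave any purple look-alike of the jar1 alone.

How it is judged:
On the way, in this order (a step that is already met when the one before it is completed fails the run):
1. every jar stands in its own pocket of the open drawer (((horizontal distance between jar0 and nest0 below 0.008 m and z of jar0 in the frame of nest0 below 0.006 m) or (horizontal distance between jar0 and nest1 below 0.008 m and z of jar0 in the frame of nest1 below 0.006 m) or (horizontal distance between jar0 and nest2 below 0.008 m and z of jar0 in the frame of nest2 below 0.006 m) or (horizontal distance between jar0 and nest3 below 0.008 m and z of jar0 in the frame of nest3 below 0.006 m)) and angle between each of jar0, jar1, jar2, jar3's own z axis and vertical below 0.12 rad and ((horizontal distance between jar1 and nest0 below 0.008 m and z of jar1 in the frame of nest0 below 0.006 m) or (horizontal distance between jar1 and nest1 below 0.008 m and z of jar1 in the frame of nest1 below 0.006 m) or (horizontal distance between jar1 and nest2 below 0.008 m and z of jar1 in the frame of nest2 below 0.006 m) or (horizontal distance between jar1 and nest3 below 0.008 m and z of jar1 in the frame of nest3 below 0.006 m)) and ((horizontal distance between jar2 and nest0 below 0.008 m and z of jar2 in the frame of nest0 below 0.006 m) or (horizontal distance between jar2 and nest1 below 0.008 m and z of jar2 in the frame of nest1 below 0.006 m) or (horizontal distance between jar2 and nest2 below 0.008 m and z of jar2 in the frame of nest2 below 0.006 m) or (horizontal distance between jar2 and nest3 below 0.008 m and z of jar2 in the frame of nest3 below 0.006 m)) and ((horizontal distance between jar3 and nest0 below 0.008 m and z of jar3 in the frame of nest0 below 0.006 m) or (horizontal distance between jar3 and nest1 below 0.008 m and z of jar3 in the frame of nest1 below 0.006 m) or (horizontal distance between jar3 and nest2 below 0.008 m and z of jar3 in the frame of nest2 below 0.006 m) or (horizontal distance between jar3 and nest3 below 0.008 m and z of jar3 in the frame of nest3 below 0.006 m)) and value of joint drawer above 0.02 m), for 0.2 s.
2. the loaded drawer is pushed fully home (value of joint drawer below 0.004 m and ((horizontal distance between jar0 and nest0 below 0.008 m and z of jar0 in the frame of nest0 below 0.006 m) or (horizontal distance between jar0 and nest1 below 0.008 m and z of jar0 in the frame of nest1 below 0.006 m) or (horizontal distance between jar0 and nest2 below 0.008 m and z of jar0 in the frame of nest2 below 0.006 m) or (horizontal distance between jar0 and nest3 below 0.008 m and z of jar0 in the frame of nest3 below 0.006 m)) and angle between each of jar0, jar1, jar2, jar3's own z axis and vertical below 0.12 rad and ((horizontal distance between jar1 and nest0 below 0.008 m and z of jar1 in the frame of nest0 below 0.006 m) or (horizontal distance between jar1 and nest1 below 0.008 m and z of jar1 in the frame of nest1 below 0.006 m) or (horizontal distance between jar1 and nest2 below 0.008 m and z of jar1 in the frame of nest2 below 0.006 m) or (horizontal distance between jar1 and nest3 below 0.008 m and z of jar1 in the frame of nest3 below 0.006 m)) and ((horizontal distance between jar2 and nest0 below 0.008 m and z of jar2 in the frame of nest0 below 0.006 m) or (horizontal distance between jar2 and nest1 below 0.008 m and z of jar2 in the frame of nest1 below 0.006 m) or (horizontal distance between jar2 and nest2 below 0.008 m and z of jar2 in the frame of nest2 below 0.006 m) or (horizontal distance between jar2 and nest3 below 0.008 m and z of jar2 in the frame of nest3 below 0.006 m)) and ((horizontal distance between jar3 and nest0 below 0.008 m and z of jar3 in the frame of nest0 below 0.006 m) or (horizontal distance between jar3 and nest1 below 0.008 m and z of jar3 in the frame of nest1 below 0.006 m) or (horizontal distance between jar3 and nest2 below 0.008 m and z of jar3 in the frame of nest2 below 0.006 m) or (horizontal distance between jar3 and nest3 below 0.008 m and z of jar3 in the frame of nest3 below 0.006 m))), for 0.2 s.
3. the key's tip is seated in the knob's recess, the knob not yet turned (horizontal distance between key and knob_recess below 0.004 m and z of key in the frame of knob_recess below 0.009 m and angle between key's own z axis and vertical below 0.12 rad and value of joint drawer below 0.004 m and value of joint knob below 0.4 rad), for 0.1 s.
4. the knob is turned to its stop with the key in it (horizontal distance between key and knob_recess below 0.004 m and z of key in the frame of knob_recess below 0.009 m and angle between key's own z axis and vertical below 0.12 rad and value of joint drawer below 0.004 m and value of joint knob above 1.1 rad), for 0.1 s.
At the end, for the whole second after the job is handed in: jars upright (7 deg) in pockets, within 8 mm of the centre and 6 mm of the floor; drawer home within 4 mm; knob at 1.1 rad or more; key at rest upright in its stand, within 9 mm of its centre, collar within 6 mm of the top; bystanders within 3 cm of their places (all of step 2 and value of joint knob above 1.1 rad and horizontal distance between key and stand below 0.009 m and height (world z) of key below 0.018 m and angle between key's own z axis and vertical below 0.12 rad and linear speed of key below 0.02 m/s); the robot touches nothing.
It fails at once if the beaker is pushed more than 3 cm from its place (distance of beaker from where it was at the start of the episode above 0.03 m).
It fails at once if the tipbox is pushed more than 3 cm from its place (distance of tipbox from where it was at the start of the episode above 0.03 m).
It fails at once if the rack is pushed more than 3 cm from its place (distance of rack from where it was at the start of the episode above 0.03 m).
Of jar0, jar1, jar2, jar3 only 2 to 4 are there at a start; the rules pass over those that are not, and their reading is None.
At some moment in a run one of jar0, jar1, jar2, jar3 may be knocked a few centimetres aside while the robot is not near it.
It also fails if it takes over 210 s, if anything falls off the work surface, if the arm or the gripper's body presses on something with over 40 N, if the wrist force passes 120 N, or if a joint passes its speed limit or range.

## Working session

There is one attempt and no reset: what is moved stays moved. The work goes in short steps, each a Python script; the robot and the scene stay as the last script left them, time stands still between calls to the robot, and variables do not carry over. Pictures are saved under pics/ and viewed, about 12 in all and at most 16, crops included, and the job is handed in when it is done.

```bash
ls; mkdir -p pics; python3 - <<'E'
from workcell import bot
import cv2,numpy as np
for n in("scene","side","wrist"):
    c=bot.read_camera(n); cv2.imwrite(f"pics/a_{n}.png",c["pixels"])
    print(n,c["fx"],c["cx"],c["cy"],np.round(c["R"],3).tolist(),np.round(c["t"],3), "pos",np.round(-np.array(c["R"]).T@c["t"],3))
print(bot.current_tool_rot(),bot.current_clock())
E
```

```text
pics
scene 463.13356135333936 280.2778739167809 210.24944450794902 [[0.184, 0.983, -0.015], [0.831, -0.163, -0.532], [-0.526, 0.085, -0.846]] [-0.135 -0.374  1.672] pos [ 1.214 -0.071  1.214]
side 379.0521917189883 277.65840790497884 213.02285826108601 [[-0.963, -0.271, 0.001], [-0.179, 0.636, -0.751], [0.203, -0.723, -0.66]] [0.506 0.148 0.983] pos [0.314 0.754 0.76 ]
wrist 309.2326093349552 275.9320129047822 207.13139736469083 [[1.0, -0.001, -0.001], [-0.001, -0.966, 0.26], [-0.002, -0.26, -0.966]] [-0.575 -0.028  0.39 ] pos [0.575 0.073 0.383]
[-3.14130009e+00  5.36196343e-06  2.18885607e-03] 0.15
```

View pics/a_scene.png

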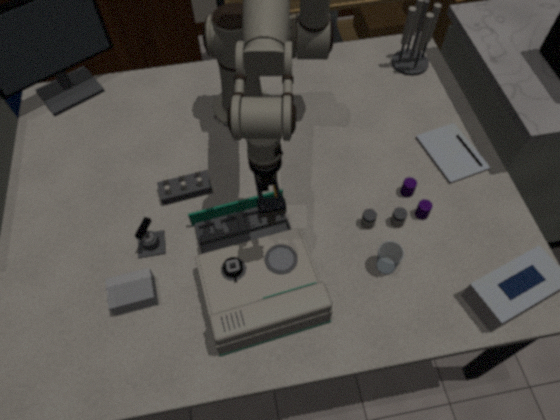

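View pics/a_side.png

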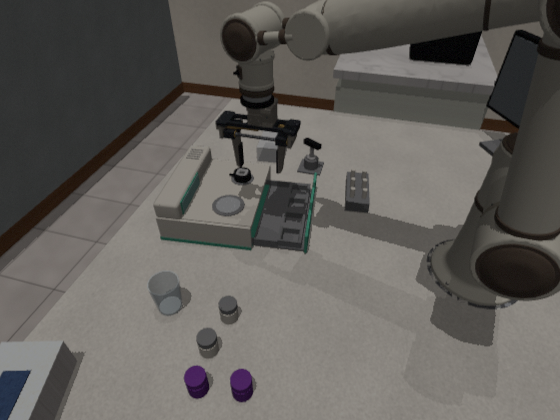

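Scene view: two grey-capped jars at about (369,218) and (399,217), two purple decoys at (408,187) and (424,209), and the beaker at (387,260). The key is in its stand at (149,241), the knob at (233,267), the rack at (185,186), and the tip box at (131,291). The side view shows the same two grey jars at (229,308) and (207,341).

```bash
cat > h.py <<'E'
from workcell import bot
import cv2,numpy as np
from scipy.spatial.transform import Rotation as Ro
def down(yaw): # tool x at angle yaw in world, z down
    return (Ro.from_euler('z',yaw)*Ro.from_rotvec([-np.pi,0,0])).as_rotvec()
def ray(c,p):
    R=np.array(c["R"]);o=-R.T@np.array(c["t"])
    d=R.T@np.array([(p[0]-c["cx"])/c["fx"],(p[1]-c["cy"])/c["fy"],1]);return o,d/np.linalg.norm(d)
def onz(c,p,z):
    o,d=ray(c,p);return o+d*(z-o[2])/d[2]
def tri(obs):
    A=np.zeros((3,3));b=np.zeros(3)
    for c,p in obs:
        o,d=ray(c,p);M=np.eye(3)-np.outer(d,d);A+=M;b+=M@o
    return np.linalg.solve(A,b)
def proj(c,X):
    q=np.array(c["R"])@X+np.array(c["t"]);return np.array([q[0]/q[2]*c["fx"]+c["cx"],q[1]/q[2]*c["fy"]+c["cy"]])
def snap(n,name):
    c=bot.read_camera(n);cv2.imwrite(f"pics/{name}.png",c["pixels"]);np.save(f"pics/{name}.npy",c,allow_pickle=True);return c
def load(name): return np.load(f"pics/{name}.npy",allow_pickle=True).item()
E
python3 - <<'E'
from h import *
s=bot.read_camera("scene");d=bot.read_camera("side")
for n,p,q in [("jA",(369,214),(229,302)),("jB",(399,213),(207,336)),("knob",(233,266),(242,174)),("key",(143,228),(313,144)),("screw plate",(281,259),(229,205))]:
    print(n,tri([(s,p),(d,q)]).round(3))
for n,p,z in [("rack",(185,183),.065),("tip",(131,290),.06),("beaker",(387,260),.03),("pur1",(408,184),.054),("pur2",(424,205),.054),("panelL",(191,214),.07),("panelR",(285,194),.07)]: print(n,onz(s,p,z).round(3))
E
```

```text
jA [0.555 0.299 0.052]
jB [0.568 0.388 0.05 ]
knob [ 0.668 -0.114  0.097]
key [ 0.5   -0.348  0.092]
screw plate [0.663 0.016 0.08 ]
rack [ 0.348 -0.223  0.065]
tip [ 0.668 -0.392  0.06 ]
beaker [0.7   0.313 0.03 ]
pur1 [0.476 0.446 0.054]
pur2 [0.558 0.467 0.054]
panelL [ 0.466 -0.214  0.07 ]
panelR [0.45  0.069 0.07 ]
```

```bash
python3 - <<'E'
from h import *
P={"j1":(.52,.36,.30),"j2":(.60,.36,.30),"d1":(.50,-.03,.32),"d2":(.60,-.05,.30),"k1":(.50,-.28,.28),"k2":(.56,-.34,.28)}
for n,p in P.items():
    try: bot.goto(p,down(0)); bot.hold(.3); snap("wrist",n)
    except bot.MotionError as e: print(n,e)
im=[np.minimum(255,cv2.imread(f"pics/{n}.png").astype(float)*1.8).astype('uint8') for n in P]
for n,i in zip(P,im): cv2.imwrite(f"pics/b_{n}.png",i)
m=np.vstack([np.hstack(im[:2]),np.hstack(im[4:])]); cv2.imwrite("pics/m1.png",cv2.resize(m,(800,600),interpolation=cv2.INTER_AREA))
print(bot.current_clock())
E
```

```text
7.5833
```

View pics/m1.png

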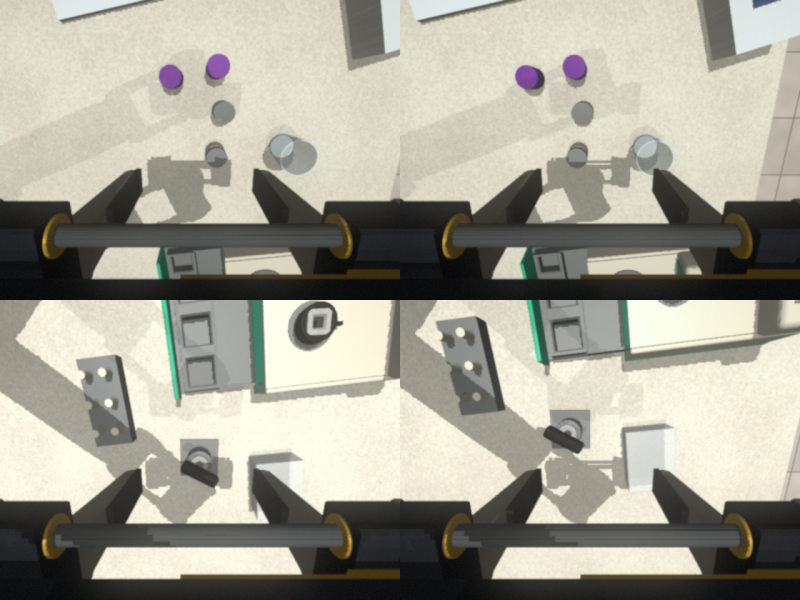

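View pics/b_d1.png

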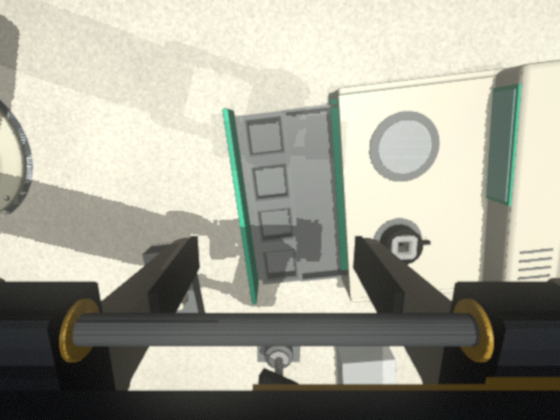

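View pics/b_d2.png

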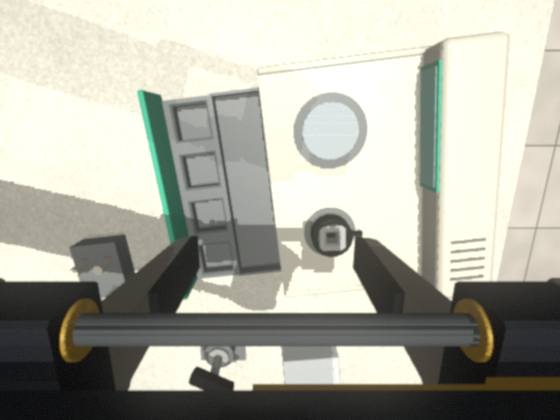

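Montage: two grey jars (in j1 at about (311,154) and (304,217) full-size), purple ones above them, the beaker to the right, and the key bar tilted in yaw over the stand. The d1 and d2 views show four empty pockets, roughly (265,135)…(280,262) in d1, and the knob at (403,245). Next I'll take closer views at several yaws for precision.

```bash
python3 - <<'E'
from h import *
P={"e0":(.52,-.03,.20,0),"e1":(.57,-.07,.20,np.pi/2),"e2":(.45,-.07,.20,-np.pi/2)}
for n,p in P.items():
    try: bot.goto(p[:3],down(p[3])); bot.hold(.3); snap("wrist",n)
    except bot.MotionError as e: print(n,e)
c=load("e0");Rm=Ro.from_euler('z',.056).as_matrix();o=np.array([.458,-.072,0])
tiles=[]
for n in P:
    c=load(n); im=np.minimum(255,c["pixels"].astype(float)*1.6).astype('uint8')
    u=[proj(c,o+Rm@np.array([.05,y,.032])) for y in(-.034,.034)];m=np.mean(u,0).astype(int)
    print(n,m, bot.current_joints().round(2))
    x0=min(max(m[0]-130,0),300);y0=min(max(m[1]-100,0),220);print(x0,y0)
    cv2.imwrite(f"pics/{n}c.png",cv2.resize(im[y0:y0+200,x0:x0+260],None,fx=3,fy=3,interpolation=cv2.INTER_CUBIC))
E
```

```text
e0 [264 224] [-0.42 -0.15  1.94 -0.    1.36  1.15]
134 124
e1 [276 134] [-0.42 -0.15  1.94 -0.    1.36  1.15]
146 34
e2 [275 139] [-0.42 -0.15  1.94 -0.    1.36  1.15]
145 39
```

View pics/e0c.png

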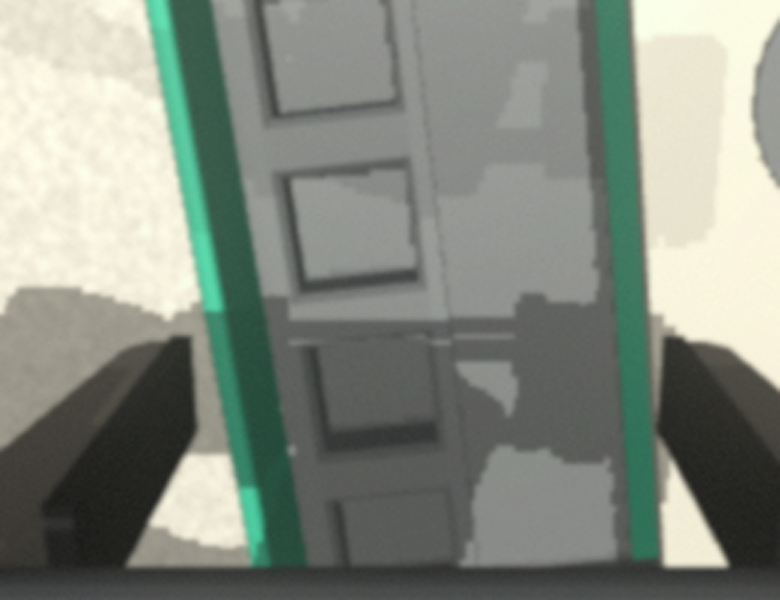

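View pics/e1c.png

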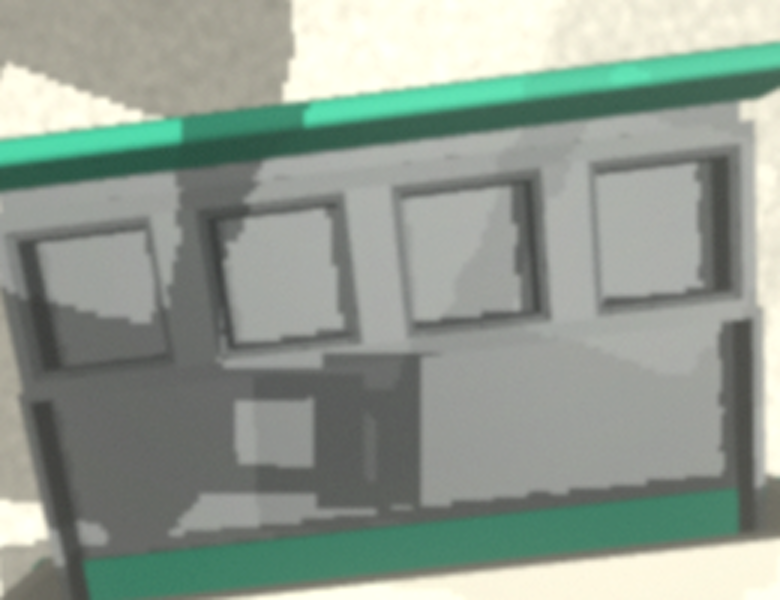

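Both crops show four pockets with darker (apparently chamfered) rims and clear corners, e.g. pocket 2 in e1c at TL(395,187), TR(542,170), BR(551,316), BL(408,334). I'll fit the drawer pose from the corners in both views.

```bash
python3 - <<'E'
from h import *
from scipy.optimize import least_squares
# module-frame corner signs (sx,sy): e1 image: right=+y, up=-x
O=[]
def add(n,off,k,pts,signs):
    c=load(n)
    for p,s in zip(pts,signs): O.append((n,c,(k-1.5)*.068,s,np.array(p)/3+off-1/3))
S1=[(-1,-1),(-1,1),(1,1),(1,-1)]
for k,p in {3:[(589,162),(741,145),(748,297),(597,314)],2:[(395,187),(542,170),(551,316),(408,334)],1:[(198,212),(343,193),(359,339),(222,357)],0:[(6,235),(150,218),(172,358),(35,374)]}.items(): add("e1",np.array([146,34]),k,p,S1)
S0=[(-1,1),(1,1),(1,-1),(-1,-1)]
o0=np.array([134,124])
add("e0",o0,2,[(272,175),(408,157),(425,282),(293,297)],S0)
add("e0",o0,1,[(303,345),(433,332),(440,440),(318,455)],S0)
add("e0",o0,3,[(402,103),(265,127)],S0[2:])
def res(v,sel=None,full=False):
    x,y,a,z,h=v;r=[]
    for n,c,ky,s,p in O:
        if sel and n!=sel: continue
        q=Ro.from_euler('z',a).apply([s[0]*h,ky+s[1]*h,0])+[x,y,z]
        r.append(proj(c,q)-p)
    return np.array(r).ravel()
v0=[.508,-.07,.056,.032,.024]
for sel in(None,"e1","e0"):
    f=least_squares(res,v0,args=(sel,),loss='soft_l1'); print(sel,f.x.round(4),np.abs(f.fun).mean().round(2))
E
```

```text
None [ 0.4955 -0.0744  0.1115  0.0305  0.0251] 0.65
e1 [ 0.4955 -0.0745  0.111   0.0314  0.0251] 0.5
e0 [ 0.4955 -0.0743  0.1153  0.0284  0.0247] 0.79
```

```bash
python3 - <<'E'
from h import *
j1,j2=load("j1"),load("j2")
for p,q in[((304,217),(248,218)),((311,154),(256,158))]: print(tri([(j1,p),(j2,q)]).round(3))
T=[]
for n,p in {"f0":(.53,.36,.2),"f1":(.60,.36,.2)}.items():
    bot.goto(p,down(0)); bot.hold(.3); c=snap("wrist",n)
    T.append(np.minimum(255,c["pixels"].astype(float)*1.6).astype('uint8')[0:260,130:430])
cv2.imwrite("pics/f.png",cv2.resize(np.hstack(T),(800,347),interpolation=cv2.INTER_CUBIC))
E
```

```text
[0.56  0.305 0.05 ]
[0.571 0.389 0.022]
```

View pics/f.png

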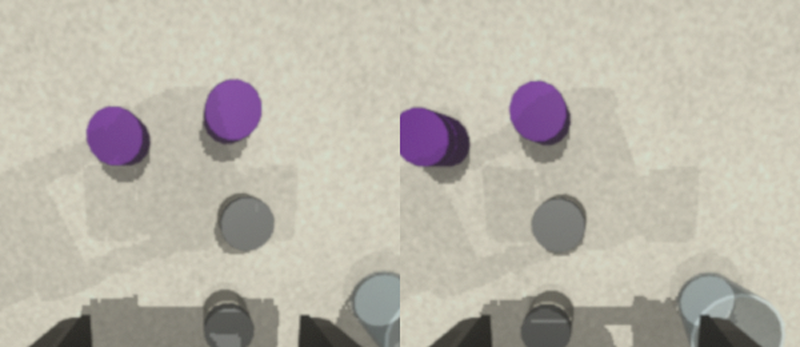

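The picture shows the grey caps: jar B at crop (246,223) and (559,224), jar A at (229,329) and (546,330). Only two real jars are present.

```bash
python3 - <<'E'
from h import *
f0,f1=load("f0"),load("f1")
for p,q in[((301.8,246.8),(239.5,247.5)),((314.5,167),(249,168))]:
    print(tri([(f0,p),(f1,q)]).round(4),onz(f0,p,.054).round(4),onz(f1,q,.054).round(4))
E
```

```text
[0.5593 0.3013 0.0498] [0.559 0.303 0.054] [0.5599 0.3031 0.054 ]
[0.5714 0.3889 0.0443] [0.5702 0.3902 0.054 ] [0.5722 0.3902 0.054 ]
```

```bash
cat >> h.py <<'E'
A=.1115; C=np.array([.4955,-.0744,0]); YP=A+np.pi/2
def mod(x,y,z=0): # offset from pocket-row centre in module axes
    return C+Ro.from_euler('z',A).apply([x,y,0])+[0,0,z]
def grab(x,y):
    bot.set_gripper(.65,8)
    bot.goto([x,y,.16],down(0)); bot.line_to([x,y,.026],max_speed=.12)
    bot.set_gripper(0,6); print("sq1",bot.current_opening()*92); bot.set_gripper(.65)
    bot.goto([x,y,.026],down(YP)); bot.set_gripper(0,15); print("sq2",bot.current_opening()*92)
    bot.line_to([x,y,.18],max_speed=.15); print("F",bot.current_contact_force().round(2))
def place(k):
    p=mod(0,(k-1.5)*.068)
    bot.goto(p+[0,0,.18],down(YP)); bot.hold(.2)
    bot.line_to(p+[0,0,.07],max_speed=.12);bot.hold(.2);f0=np.array(bot.current_contact_force())
    for z in np.arange(.064,.0359,-.002):
        bot.line_to(p+[0,0,z],max_speed=.04); f=np.array(bot.current_contact_force())-f0
        if np.linalg.norm(f)>6: print("contact",z,f.round(1));break
    print("end z",bot.current_ee_pos().round(4),f.round(2))
E
python3 - <<'E'
from h import *
grab(.5595,.302); place(1); print(bot.current_opening()*92,bot.current_clock(),bot.current_joints().round(2))
E
```

```text
sq1 41.83221371103276
sq2 41.455131132504604
F [-0.68 -0.02 -0.72]
end z [ 0.4993 -0.1082  0.036 ] [-0.07  0.51 -0.17]
41.72870589541049 29.625 [-0.45  0.22  1.92 -0.    1.01 -2.13]
```

```bash
python3 - <<'E'
from h import *
bot.set_gripper(.62); p=mod(0,-.034); bot.line_to(p+[0,0,.19],max_speed=.15)
c=snap("wrist","g1");s=snap("scene","g1s")
bot.goto((.53,.36,.2),down(0)); bot.hold(.3); c=snap("wrist","g2")
b=lambda i:np.minimum(255,i.astype(float)*1.6).astype('uint8')
cv2.imwrite("pics/g.png",cv2.resize(np.hstack([b(load("g1")["pixels"])[:300,140:440],b(c["pixels"])[:300,130:430]]),(800,400),interpolation=cv2.INTER_CUBIC))
print(bot.current_clock())
E
```

```text
33.85
```

View pics/g.png

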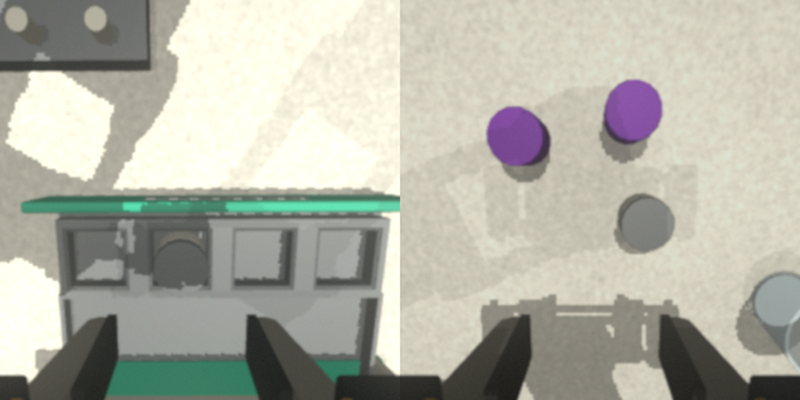

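Jar A sits in pocket 1, and jar B is unmoved at crop (646,223).

```bash
python3 - <<'E'
from h import *
grab(.571,.390); place(3); bot.set_gripper(.62); p=mod(0,.102); bot.line_to(p+[0,0,.19],max_speed=.15)
bot.goto(mod(.02,-.02,.24),down(YP)); bot.hold(.3)
c=snap("wrist","i1"); s=snap("scene","i1s")
b=lambda i:np.minimum(255,i.astype(float)*1.6).astype('uint8')
cv2.imwrite("pics/i.png",cv2.resize(np.hstack([b(c["pixels"])[:300,120:460],b(s["pixels"])[130:330,100:440].repeat(1,0)[:200]][:1]),(680,600),interpolation=cv2.INTER_CUBIC))
print(bot.current_clock())
E
```

```text
sq1 41.81099741197348
sq2 41.88762968435816
F [ 0.31  0.16 -0.48]
end z [0.4841 0.027  0.036 ] [ 0.52 -0.12  0.39]
48.9167
```

View pics/i.png

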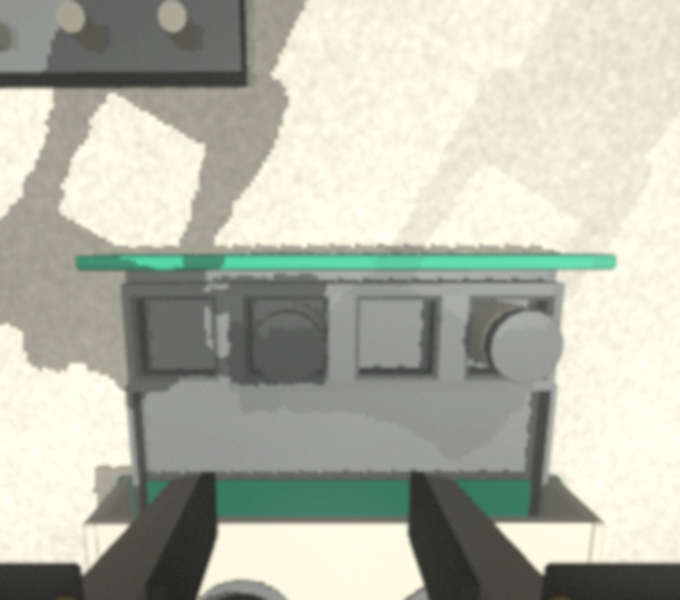

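```bash
python3 - <<'E'
from h import *
c=load("i1")
for y,p in((-.034,(265,172.5)),(.102,(383,172.5))):
    q=onz(c,p,.064); print(proj(c,mod(0,y,.064)).round(1),p,"offset mm in module",(Ro.from_euler('z',-A).apply(q-mod(0,y,.064))*1000).round(1), "if on rim", (Ro.from_euler('z',-A).apply(onz(c,p,.086)-mod(0,y,.064))*1000).round(1))
E
```

```text
[262.1 172.8] (265, 172.5) offset mm in module [-0.3  3.2  0. ] if on rim [-3.6  4.  22. ]
[383.5 172.8] (383, 172.5) offset mm in module [-0.3 -0.6  0. ] if on rim [-3.7 -8.3 22. ]
```

Both jars are seated: the TCP depth matched the floor height, and the caps are where they should be. Next I push the drawer.

```bash
python3 - <<'E'
from h import *
bot.set_gripper(0,10)
bot.goto(mod(-.10,0,.2),down(YP)); bot.line_to(mod(-.10,0,.035),max_speed=.15); bot.hold(.3)
f0=np.array(bot.current_contact_force()); ax=Ro.from_euler('z',A).apply([1,0,0])
x=-.10;log=[]
while x<.11:
    st=.004 if x<.03 else .0015
    x+=st; bot.line_to(mod(x,0,.035),max_speed=.05)
    f=(np.array(bot.current_contact_force())-f0)@ax; log.append((round(x,4),round(f,1)))
    if f<-14: break
bot.hold(.3); print(log, (bot.current_contact_force()-f0).round(1),bot.current_ee_pos().round(4),bot.current_clock())
E
```

```text
[(-0.096, np.float64(0.9)), (-0.092, np.float64(-0.0)), (-0.088, np.float64(0.1)), (-0.084, np.float64(0.8)), (-0.08, np.float64(1.0)), (-0.076, np.float64(0.9)), (-0.072, np.float64(-0.3)), (-0.068, np.float64(0.9)), (-0.064, np.float64(1.5)), (-0.06, np.float64(0.6)), (-0.056, np.float64(0.6)), (-0.052, np.float64(0.3)), (-0.048, np.float64(0.9)), (-0.044, np.float64(0.7)), (-0.04, np.float64(1.1)), (-0.036, np.float64(0.9)), (-0.032, np.float64(0.3)), (-0.028, np.float64(0.5)), (-0.024, np.float64(-0.0)), (-0.02, np.float64(0.1)), (-0.016, np.float64(1.8)), (-0.012, np.float64(-0.1)), (-0.008, np.float64(0.5)), (-0.004, np.float64(0.3)), (0.0, np.float64(1.1)), (0.004, np.float64(-0.3)), (0.008, np.float64(0.2)), (0.012, np.float64(0.2)), (0.016, np.float64(0.4)), (0.02, np.float64(0.0)), (0.024, np.float64(0.8)), (0.028, np.float64(1.1)), (0.032, np.float64(0.4)), (0.0335, np.float64(1.0)), (0.035, np.float64(0.0)), (0.0365, np.float64(0.4)), (0.038, np.float64(-0.3)), (0.0395, np.float64(-0.3)), (0.041, np.float64(-0.1)), (0.0425, np.float64(0.4)), (0.044, np.float64(0.2)), (0.0455, np.float64(0.7)), (0.047, np.float64(0.4)), (0.0485, np.float64(-0.1)), (0.05, np.float64(-0.5)), (0.0515, np.float64(-0.1)), (0.053, np.float64(-0.3)), (0.0545, np.float64(0.0)), (0.056, np.float64(-0.2)), (0.0575, np.float64(-0.5)), (0.059, np.float64(-0.4)), (0.0605, np.float64(-0.4)), (0.062, np.float64(0.2)), (0.0635, np.float64(0.4)), (0.065, np.float64(-0.6)), (0.0665, np.float64(-3.8)), (0.068, np.float64(-6.4)), (0.0695, np.float64(-3.3)), (0.071, np.float64(-0.2)), (0.0725, np.float64(0.6)), (0.074, np.float64(0.5)), (0.0755, np.float64(0.7)), (0.077, np.float64(0.0)), (0.0785, np.float64(-5.3)), (0.08, np.float64(-11.6)), (0.0815, np.float64(-17.5))] [-17.8  -2.9  13.9] [ 0.5722 -0.0657  0.0349] 68.75
```

The force log shows the detent at 0.067 and the hard stop about 11 mm later, so the drawer is home. Now the knob and key.

```bash
python3 - <<'E'
from h import *
bot.line_to(mod(.04,0,.035),max_speed=.1); bot.line_to(mod(.04,0,.25),max_speed=.25); bot.set_gripper(1.0)
P={"n0":(.64,-.11,.24),"n1":(.70,-.11,.24),"k3":(.47,-.335,.22),"k4":(.53,-.335,.22)}
b=lambda i:np.minimum(255,i.astype(float)*1.8).astype('uint8')
X={"n":np.array([.668,-.114,.106]),"k":np.array([.5,-.348,.09])};T=[]
for n,p in P.items():
    bot.goto(p,down(0)); bot.hold(.3); c=snap("wrist",n); q=proj(c,X[n[0]]).astype(int); x0,y0=q[0]-60,q[1]-45
    print(n,x0,y0); T.append(cv2.resize(b(c["pixels"])[y0:y0+90,x0:x0+120],(400,300),interpolation=cv2.INTER_CUBIC))
cv2.imwrite("pics/n.png",np.vstack([np.hstack(T[:2]),np.hstack(T[2:])])); print(bot.current_clock())
E
```

```text
n0 243 158
n1 184 157
k3 244 168
k4 186 167
76.5083
```

View pics/n.png

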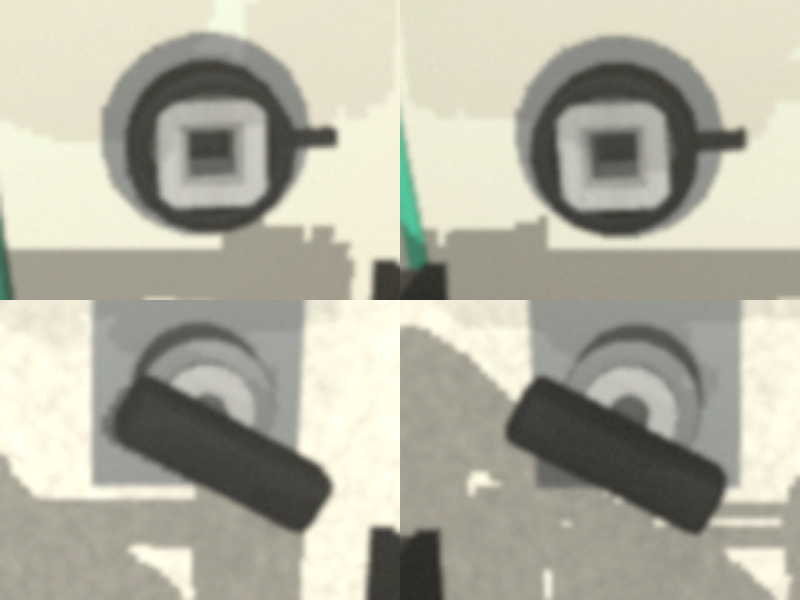

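The recess centre is at about (210,151) in n0 and (613,150) in n1, with the pointer tip at (335,137) and (745,139). The key bar corners in k3 are (150,378), (115,425), (330,485) and (300,530); in k4 they are (540,378), (507,430), (724,485) and (697,533).

```bash
python3 - <<'E'
from h import *
L={n:load(n) for n in("n0","n1","k3","k4")};off={"n0":(243,158),"n1":(184,157),"k3":(244,168),"k4":(186,167)};pan={"n0":(0,0),"n1":(400,0),"k3":(0,300),"k4":(400,300)}
def px(n,p): return (np.array(p)-pan[n]+.5)/(10/3)-.5+off[n]
def T2(a,b,p,q):
    X=tri([(L[a],px(a,p)),(L[b],px(b,q))]);return X
def sh(t,X,a,b,p,q):
    print(t,X.round(4),"repro",(proj(L[a],X)-px(a,p)).round(1))
for t,p,q in[("recess",(211,152),(614,150)),("plate",(212,154),(614,156)),("ring",(211,148),(614,149)),("tip",(336,137),(745,139))]:
    sh(t,T2("n0","n1",p,q),"n0","n1",p,q)
    print("   z=.106:",onz(L["n0"],px("n0",p),.106).round(4),onz(L["n1"],px("n1",q),.106).round(4))
for t,p,q in[("TL",(150,378),(540,378)),("BL",(115,425),(507,430)),("TR",(330,485),(724,485)),("BR",(300,530),(697,533))]:
    sh(t,T2("k3","k4",p,q),"k3","k4",p,q)
    print("   z=.106:",onz(L["k3"],px("k3",p),.106).round(4),onz(L["k4"],px("k4",q),.106).round(4))
for n in("k3","k4"):
    g=L[n]["pixels"].max(2); x0,y0=off[n]; m=(g[y0:y0+90,x0:x0+120]<45).astype('uint8')
    k,lab,st,ce=cv2.connectedComponentsWithStats(m); i=lab[ (45 if n=="k3" else 47),(66 if n=="k3" else 66)]; 
    pts=np.argwhere(lab==i)[:,::-1].astype(np.float32)+[x0,y0]; r=cv2.minAreaRect(pts.astype(np.float32))
    print(n,r,st[i],onz(L[n],r[0],.096).round(4))
# knob plate edges: dark-ring/plate threshold
for n in("n0","n1"):
    g=L[n]["pixels"].min(2); x0,y0=off[n]; m=(g[y0:y0+90,x0:x0+120]>75).astype('uint8'); k,lab,st,ce=cv2.connectedComponentsWithStats(m,connectivity=4)
    for i in range(1,k):
        if 300<st[i,4]<1600: print(n,cv2.minAreaRect((np.argwhere(lab==i)[:,::-1]+[x0,y0]).astype(np.float32)),st[i])
E
```

```text
recess [ 0.6712 -0.1144  0.102 ] repro [ 0.  -0.7]
   z=.106: [ 0.6708 -0.1141  0.106 ] [ 0.6716 -0.1126  0.106 ]
plate [ 0.6713 -0.1152  0.1037] repro [ 0.  -0.1]
   z=.106: [ 0.6711 -0.1148  0.106 ] [ 0.6715 -0.1145  0.106 ]
ring [ 0.6712 -0.1137  0.1016] repro [ 0.  -0.3]
   z=.106: [ 0.6707 -0.1129  0.106 ] [ 0.6716 -0.1123  0.106 ]
tip [ 0.7119 -0.113   0.0907] repro [ 0.  -0.1]
   z=.106: [ 0.7085 -0.1095  0.106 ] [ 0.7113 -0.1092  0.106 ]
TL [ 0.4833 -0.3235  0.097 ] repro [ 0.  -0.2]
   z=.106: [ 0.4829 -0.3218  0.106 ] [ 0.4847 -0.3215  0.106 ]
BL [ 0.4732 -0.3381  0.098 ] repro [0.  0.5]
   z=.106: [ 0.4731 -0.3354  0.106 ] [ 0.4747 -0.3365  0.106 ]
TR [ 0.5366 -0.3552  0.0996] repro [ 0.  -0.2]
   z=.106: [ 0.5351 -0.3533  0.106 ] [ 0.5364 -0.353   0.106 ]
BR [ 0.5286 -0.37    0.099 ] repro [0.  0.3]
   z=.106: [ 0.5272 -0.3671  0.106 ] [ 0.5286 -0.3677  0.106 ]
k3 ((309.9270324707031, 213.63784790039062), (66.49205017089844, 21.470848083496094), 27.897274017333984) [  35   22   63   47 1330] [ 0.5046 -0.3467  0.096 ]
k4 ((250.81448364257812, 212.70680236816406), (65.9453125, 23.152713775634766), 25.201122283935547) [  32   24   65   46 1397] [ 0.505  -0.3464  0.096 ]
n0 ((306.0, 203.5), (31.0, 32.0), 90.0) [ 47  30  33  32 762]
n1 ((247.5, 203.5), (31.0, 33.0), 90.0) [ 47  31  34  32 733]
```

```bash
python3 - <<'E'
from h import *
K=np.array([.505,-.347,0]);J=-.51+np.pi/2
bot.set_gripper(.75,35)
bot.goto(K+[0,0,.17],down(J)); bot.line_to(K+[0,0,.078],max_speed=.12)
bot.set_gripper(0,8); print("sq",bot.current_opening()*92); bot.hold(.2); bot.set_gripper(0,35); print(bot.current_opening()*92,bot.current_contact_force().round(2),bot.current_ft_torque().round(2))
bot.line_to(K+[0,0,.21],max_speed=.12); bot.hold(.4)
print(bot.current_opening()*92,bot.current_contact_force().round(2),bot.current_clock())
T=[]
b=lambda i:np.minimum(255,i.astype(float)*1.8).astype('uint8')
for i in range(2):
    if i: bot.goto([.6,-.2,.26],down(np.pi/2+.03)); bot.hold(.3)
    c=snap("wrist",f"o{i}"); p=np.array(bot.current_ee_pos()); q=proj(c,p-[0,0,.04]).astype(int); print(q,proj(c,p),p.round(4))
    T.append(cv2.resize(b(c["pixels"])[150:300,190:370],(400,333),interpolation=cv2.INTER_CUBIC))
s=snap("side","o_s"); print(proj(s,p))
sc=snap("scene","o_sc"); print(proj(sc,p))
a=lambda i,q:cv2.resize(b(i)[int(q[1])-50:int(q[1])+60,int(q[0])-66:int(q[0])+66],(400,333),interpolation=cv2.INTER_CUBIC)
T2=[a(s["pixels"],proj(s,p)),a(sc["pixels"],proj(sc,p))]
cv2.imwrite("pics/o.png",cv2.resize(np.vstack([np.hstack(T),np.hstack(T2)]),(720,600)))
E
```

```text
sq 20.160627542271058
19.263269839949093 [-0.48 -0.44  0.04] [ 0.01 -0.11 -0.01]
19.548410633960792 [-0.42  0.19 -1.47] 81.825
[275 229] [275.26693601 252.06737755] [ 0.505  -0.347   0.2099]
[275 229] [276.01463778 251.95673713] [ 0.5995 -0.2009  0.2597]
[271.78187031 113.73594515]
[186.78678714 217.98426581]
```

View pics/o.png

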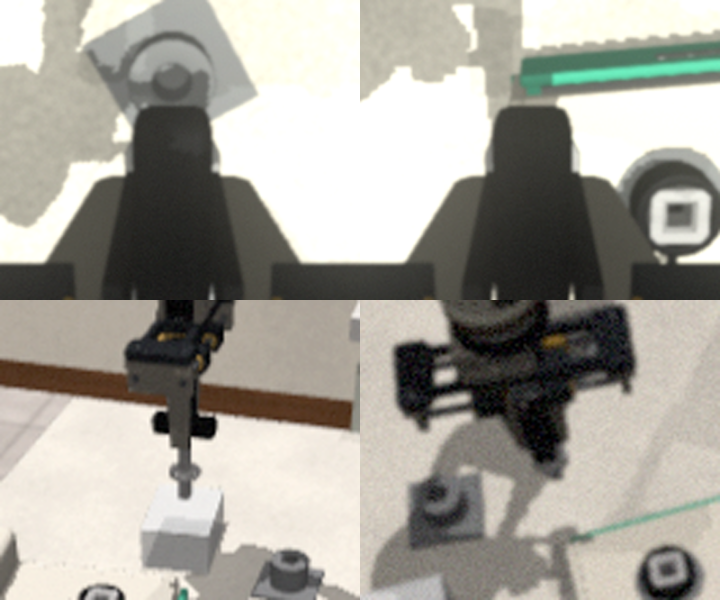

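Wrist tiles: the bar is centred between the fingers and its camera-side end is at row 203.5. Side tile: bar ends are at about (260.7,107.7) and (284.2,109.6), and the collar at (272.8,126.1). I'll compare these with predictions to get the grip offset along the bar.

```bash
python3 - <<'E'
from h import *
p=np.array(bot.current_ee_pos());R=Ro.from_rotvec(bot.current_tool_rot()).as_matrix();print("ty dir",R[:,1].round(3))
c,s,sc=load("o1"),load("o_s"),load("o_sc")
W=lambda x,y,z:p+R@np.array([x,y,z])   # tool coords
for sg in(1,-1):
  for zz in(-.008,-.028): print("wrist bar end y",sg*33,zz,proj(c,W(0,sg*.033,zz)).round(1), "1mm->",(proj(c,W(0,sg*.034,zz))-proj(c,W(0,sg*.033,zz))).round(2))
print("side bar ends",proj(s,W(0,.033,-.018)).round(1),proj(s,W(0,-.033,-.018)).round(1))
for n,z in(("collar top",.032),("collarmid",.035),("tip end",.066)): print(n,proj(s,W(0,0,z)).round(1),"scene",proj(sc,W(0,0,z)).round(1))
E
```

```text
ty dir [ 1.     0.029 -0.   ]
wrist bar end y 33 -0.008 [276.8 309.7] 1mm-> [0.   1.49]
wrist bar end y 33 -0.028 [276.9 331.7] 1mm-> [0.   1.63]
wrist bar end y -33 -0.008 [276.6 201.3] 1mm-> [-0.   -1.82]
wrist bar end y -33 -0.028 [276.7 211.5] 1mm-> [-0.   -2.04]
side bar ends [260.3 106.5] [283.  109.1]
collar top [271.8 123.9] scene [189.3 224.7]
collarmid [271.8 124.9] scene [189.6 225.3]
tip end [271.9 134.3] scene [191.8 231.5]
```

The offsets are within about 1 mm. I'll insert with force feedback and a small search pattern.

```bash
cat >> h.py <<'E'
KN=np.array([.6712,-.1146]);KY=.02+np.pi/2;ZT=.066
E
python3 - <<'E'
from h import *
ty=Ro.from_rotvec(down(KY)).as_matrix()[:2,1]
B=KN-.0006*ty
P=lambda d,z:np.array([B[0]+d[0],B[1]+d[1],z])
bot.goto(P((0,0),.215),down(KY)); bot.hold(.2); bot.line_to(P((0,0),.180),max_speed=.1); bot.hold(.4)
f0=np.array(bot.current_contact_force()); ok=False
for d in [(0,0),(1,0),(-1,0),(0,1),(0,-1),(1,1),(-1,-1),(1,-1),(-1,1),(2,0),(-2,0),(0,2),(0,-2)]:
    d=np.array(d)*.001; 
    bot.line_to(P(d,.176),max_speed=.05); 
    z=.176
    while z>.1485:
        z-=.001; bot.line_to(P(d,z),max_speed=.03); f=np.array(bot.current_contact_force())-f0
        if f[2]>7: break
    print(d,round(z,4),f.round(1),bot.current_clock())
    if z<.160: ok=True;break
print(ok,bot.current_ee_pos().round(4),bot.current_ft_torque().round(2))
E
```

```text
[0. 0.] 0.148 [ 0.8 -0.5  0.3] 91.9833
True [ 0.6706 -0.1146  0.148 ] [ 0.11 -0.05  0.03]
```

It went straight in with no side force. Now I turn it clockwise.

```bash
python3 - <<'E'
from h import *
p=np.array(bot.current_ee_pos()); bot.hold(.3); t0=np.array(bot.current_ft_torque());L=[]
a=0
while a<1.5:
    a+=.05; bot.goto(p,down(KY-a)); t=np.array(bot.current_ft_torque())-t0; L.append((round(a,2),round(float(t[2]),2)))
    if abs(t[2])>.7: break
bot.hold(.3); print(L,(bot.current_contact_force()).round(1),(bot.current_ft_torque()-t0).round(2),bot.current_opening()*92,bot.current_clock())
snap("scene","r_s"); c=snap("wrist","r_w")
E
```

```text
[(0.05, -0.12), (0.1, 0.0), (0.15, -0.07), (0.2, -0.03), (0.25, -0.05), (0.3, -0.03), (0.35, -0.02), (0.4, -0.05), (0.45, -0.03), (0.5, 0.01), (0.55, -0.03), (0.6, -0.02), (0.65, -0.05), (0.7, 0.02), (0.75, -0.01), (0.8, 0.0), (0.85, 0.02), (0.9, 0.05), (0.95, -0.0), (1.0, -0.02), (1.05, -0.01), (1.1, -0.06), (1.15, -0.02), (1.2, -0.0), (1.25, -0.02), (1.3, 0.01), (1.35, -0.02), (1.4, 0.2), (1.45, 0.3), (1.5, 0.56)] [ 2.2 -5.7 -1.5] [-1.28 -0.57  0.57] 19.351329176214342 100.0833
```

The stop was felt, with torque rising from about 1.38 rad. Unload, lift, check the knob, and return the key.

```bash
python3 - <<'E'
from h import *
p=np.array(bot.current_ee_pos()); 
bot.goto(p,down(KY-1.40)); bot.line_to(p+[0,0,.07],max_speed=.08); print(bot.current_opening()*92)
K=np.array([.505,-.347,0]);J=-.51+np.pi/2
bot.goto(K+[0,0,.21],down(J)); bot.hold(.4)
b=lambda i:np.minimum(255,i.astype(float)*1.8).astype('uint8')
c=snap("wrist","s1");s=snap("side","s1s");sc=snap("scene","s1c")
q=proj(s,K+[0,0,.21]).astype(int)
T=[cv2.resize(b(c["pixels"])[150:300,190:370],(400,333),interpolation=cv2.INTER_CUBIC),cv2.resize(b(s["pixels"])[q[1]-40:q[1]+70,q[0]-66:q[0]+66],(400,333),interpolation=cv2.INTER_CUBIC),cv2.resize(b(sc["pixels"])[180:300,170:314],(400,333),interpolation=cv2.INTER_CUBIC)]
k=proj(s,np.array([.6712,-.1146,.1])).astype(int);T.append(cv2.resize(b(s["pixels"])[k[1]-50:k[1]+60,k[0]-66:k[0]+66],(400,333),interpolation=cv2.INTER_CUBIC))
cv2.imwrite("pics/s.png",cv2.resize(np.vstack([np.hstack(T[:2]),np.hstack(T[2:])]),(720,600))); print(bot.current_clock())
E
```

```text
19.95687679667863
103.2083
```

View pics/s.png

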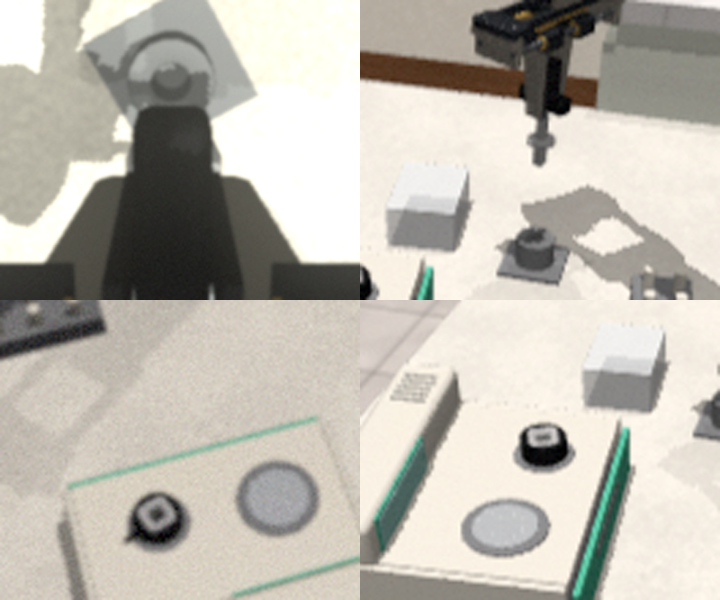

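The drawer front is flush and the key hangs upright, unchanged in the grip (bar end at the same place). The knob pointer has swung to scene px (222,276). Lowering the key into its stand.

```bash
python3 - <<'E'
from h import *
t=onz(load("s1c"),(222,276),.0907)[:2]; c=onz(load("s1c"),(170+158/2.5,180+216/2.5),.106)[:2]; print("pointer yaw",np.degrees(np.arctan2(*(t-c)[::-1])))
K=np.array([.505,-.347,0]);f0=np.array(bot.current_contact_force())
bot.line_to(K+[0,0,.115],max_speed=.12); z=.115
while z>.0785:
    z-=.0015; bot.line_to(K+[0,0,z],max_speed=.04); f=np.array(bot.current_contact_force())-f0
    if f[2]>5 or np.linalg.norm(f[:2])>8: break
bot.hold(.3); print(z,f.round(1))
E
```

```text
pointer yaw -66.42722712351042
0.07749999999999997 [-0.2  0.8  4.8]
```

```bash
python3 - <<'E'
from h import *
K=np.array([.505,-.347,0])
bot.set_gripper(.8); bot.hold(.3); bot.line_to(K+[0,0,.20],max_speed=.1)
bot.goto([.47,-.20,.25],down(0)); bot.hold(.3)
b=lambda i:np.minimum(255,i.astype(float)*1.8).astype('uint8')
s=snap("side","u_s");sc=snap("scene","u_c")
bot.goto([.50,-.335,.22],down(0)); bot.hold(.2); c=snap("wrist","u_w")
bot.goto([.45,.0,.35],down(0)); w=snap("scene","u_c2")
T=[b(c["pixels"])[130:290,200:370],b(s["pixels"])[100:250,150:380],b(w["pixels"])[150:350,90:440]]
T=[cv2.resize(t,(400,300),interpolation=cv2.INTER_CUBIC) for t in T]+[cv2.resize(b(sc["pixels"])[205:275,110:200],(400,300),interpolation=cv2.INTER_CUBIC)]
cv2.imwrite("pics/u.png",np.vstack([np.hstack(T[:2]),np.hstack(T[2:])])); print(bot.current_clock())
E
```

```text
117.0833
```

View pics/u.png

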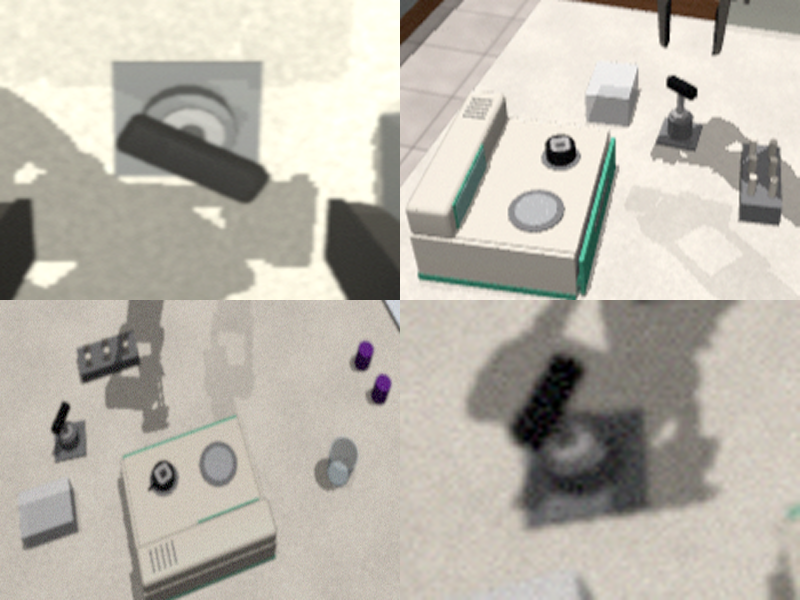

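```bash
python3 -c "
from h import *
print(bot.job_done(),bot.current_clock())"
```

```text
the job is handed in; nothing more can be done
the job is handed in; nothing more can be done
```

I completed every step and handed the job in at about 117 s of the 210 s allowed; the system gave no verdict.

- **Jars:** I found two real jars on the bench and placed them upright in pockets 1 and 3, with no contact force on the way down. A picture before closing put their caps 0.6 mm and 3.2 mm from the pocket centres. The 3.2 mm one was in shadow, so I read it as a picking error, because the pockets leave only ±2 mm of play. The jars are hidden since the drawer closed, so I could not check them again.
- **Drawer:** I pushed it home past the detent, which showed as a peak of about 6 N. It reached a hard stop about 11 mm later, at 17 N. The final pictures show the front closed up against the module.
- **Key and knob:** The key went into the recess on the first try. I turned it clockwise until the torque rose at the stop. The pointer picture gives about 1.2–1.27 rad against the 1.25 rad stop.
- **Key return:** The key is back in its stand. The last pictures show it upright with its collar on the stand top.
- **Bystanders:** The beaker, tip box, rack and purple jars look where they were. I checked this by eye only.

One disagreement: the side and wrist cameras differed by 2–3 mm on where the key sat in the grip. That is about the calibration error, so I followed the wrist camera, and the key went in without side force.

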